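# Weigh out a charge of metal slugs and put it on the hotplate

### The job

Lift the drying dish off the hotplate, stand it centred on the pan of the spring scale, and load steel slugs from the tray into it (take some out again if you overshoot) until, with your hand off, the needle rests between the two long marks of the dial's dark band. Then lift the loaded dish by its blade, keep it level, stand it back in the middle of the hotplate with that charge still in it, and only then switch the hotplate on by pushing its lever right over. Leave the slugs you did not need, and the rubber stopper, in the tray, and do not disturb the other glassware and tools.

Things in the scene. Friction and masses are not known exactly. Their poses are not given: they have to be found in the camera images.
- dish: round shallow steel dish, 130 mm across, 10 mm high, floor 4 mm thick, 200 g empty, free inside radius 59 mm. In its middle stands a lifting blade, 24 mm wide (dish x), 10 mm thick (dish y), from the floor to 78 mm above the underside: pinch it from above across its thickness. Origin at the centre of the underside. Starts on the hotplate.
- pan_top (a point): centre of the top face of the scale's round steel pan (140 mm across, flat, no rim), moving with the pan; 105 mm above the bench when empty. The pan rides straight down on a spring of 200 N/m (4.9 mm per 100 g), at most 46 mm, and does not tilt.
- scale: the scale's grey box, 50 mm high, 150 mm wide, 320 mm long, fixed to the bench; origin on the bench under the pan's centre, x away from the robot. The flat white dial faces up, its centre 152 mm nearer the robot than the pan's
- needle (a joint): the dial's needle, rad: 0 with the pan empty (needle points to the pan), growing clockwise seen from above by 0.1 rad per mm of pan travel (0.049 rad per 10 g; empty dish about 0.98). Dark target band between two long marks: 2.60 to 2.89 rad (530 to 590 g, dish included); short tick every 0.5 rad. Settles within about 1 s.
- plate_top (a point): centre of the top face of the hotplate's round aluminium plate (156 mm across, 102 mm above the bench). The hotplate is a white box 85 mm high, 220 by 200 mm, fixed to the bench.
- switch (a joint): toggle lever of the hotplate, in rad: near 0 it leans towards the robot (off), 1.0 it leans fully away from the robot, along the hotplate's +x (on). Stays where it is left.
- switch_tip (a point): tip of that black lever, 50 mm long, on a small block on the hotplate's deck at the corner nearest the robot and to the robot's right (pivot 98 mm nearer the robot and 70 mm to the right of the plate centre)
- hotplate: the hotplate's box; origin on the bench under the plate's centre, x away from the robot (yaw within 0.15 rad)
- tray: white plastic tray fixed to the bench, 230 by 230 mm, rim 8 mm high, floor 3 mm thick; origin under its centre, x and y along its sides
- big1: big plain steel slug: solid cylinder 26 mm across, 25 mm tall, about 105 g (casting varies: 84 to 126 g), standing in the tray at the start; origin at the centre of its underside, z along its axis. May be absent (None from the start).
- big2: big plain steel slug: solid cylinder 26 mm across, 25 mm tall, about 105 g (casting varies: 84 to 126 g), standing in the tray at the start; origin at the centre of its underside, z along its axis. May be absent (None from the start).
- big3: big plain steel slug: solid cylinder 26 mm across, 25 mm tall, about 105 g (casting varies: 84 to 126 g), standing in the tray at the start; origin at the centre of its underside, z along its axis. May be absent (None from the start).
- big4: big plain steel slug: solid cylinder 26 mm across, 25 mm tall, about 105 g (casting varies: 84 to 126 g), standing in the tray at the start; origin at the centre of its underside, z along its axis. May be absent (None from the start).
- small1: small plain steel slug: solid cylinder 20 mm across, 20 mm tall, about 50 g (casting varies: 44 to 56 g), standing in the tray at the start; origin at the centre of its underside, z along its axis. May be absent (None from the start).
- small2: small plain steel slug: solid cylinder 20 mm across, 20 mm tall, about 50 g (casting varies: 44 to 56 g), standing in the tray at the start; origin at the centre of its underside, z along its axis. May be absent (None from the start).
- small3: small plain steel slug: solid cylinder 20 mm across, 20 mm tall, about 50 g (casting varies: 44 to 56 g), standing in the tray at the start; origin at the centre of its underside, z along its axis. May be absent (None from the start).
- small4: small plain steel slug: solid cylinder 20 mm across, 20 mm tall, about 50 g (casting varies: 44 to 56 g), standing in the tray at the start; origin at the centre of its underside, z along its axis. May be absent (None from the start).
- stopper: black rubber stopper, a cone 20 mm across at the foot and 30 mm at the top, 32 mm tall, standing among the slugs in the tray; not a slug, stays in the tray. Origin at the centre of its underside.
- crucible: bystander: small white crucible, 44 mm across, 34 mm tall
- jar: bystander: brown glass jar, 60 mm across, 80 mm tall
- mortar: bystander: white bowl, 90 mm across, 50 mm tall
- beaker: bystander: glass beaker, 70 mm across, 90 mm tall
- spatula: bystander: spatula, 180 mm long, lying on the paper at the right

How it is judged (in metres and radians):
On the way, in this order (a step that is already met when the one before it is completed fails the run):
1. the dish stands centred on the scale pan (within 12 mm), let go (horizontal distance between dish and pan_top below 0.012 m and z of dish in the frame of pan_top between -0.004 and 0.004 m and angle between dish's own z axis and vertical below 0.06 rad and contact force between the fingers and anything else below 0.1 N), for 0.2 s.
2. with the dish centred on the pan and the hand off, the needle rests within the target band (all of step 1 and value of joint needle between 2.585 and 2.91 rad and velocity of joint needle between -0.1 and 0.1 rad/s), for 0.5 s.
3. the loaded dish stands in the middle of the hotplate (within 20 mm), let go, while the switch is still off (horizontal distance between dish and plate_top below 0.02 m and z of dish in the frame of plate_top below 0.004 m and angle between dish's own z axis and vertical below 0.06 rad and contact force between the fingers and anything else below 0.1 N and value of joint switch below 0.4 rad), for 0.2 s.
At the end, for the whole second after the job is handed in: The dish stands level on the hotplate within 20 mm of its centre and weighs, with its slugs, what the band asks (530 to 590 g, a few grams of grace); the switch is on (beyond 0.8 rad); every slug is in the dish or in the tray, at rest; the stopper is in the tray; no bystander has moved 50 mm (horizontal distance between dish and plate_top below 0.02 m and z of dish in the frame of plate_top below 0.004 m and angle between dish's own z axis and vertical below 0.06 rad and contact force between dish and hotplate between 5.12 and 5.88 N and value of joint switch above 0.8 rad and linear speed of dish below 0.02 m/s and x of stopper in the frame of tray between -0.115 and 0.115 m and y of stopper in the frame of tray between -0.115 and 0.115 m and height (world z) of stopper below 0.025 m and ((horizontal distance between big1 and dish below 0.066 m and z of big1 in the frame of dish between -0.002 and 0.035 m) or (x of big1 in the frame of tray between -0.115 and 0.115 m and y of big1 in the frame of tray between -0.115 and 0.115 m and height (world z) of big1 below 0.025 m)) and linear speed of each of big1, big2, big3, big4, small1, small2, small3, small4 below 0.03 m/s and ((horizontal distance between big2 and dish below 0.066 m and z of big2 in the frame of dish between -0.002 and 0.035 m) or (x of big2 in the frame of tray between -0.115 and 0.115 m and y of big2 in the frame of tray between -0.115 and 0.115 m and height (world z) of big2 below 0.025 m)) and ((horizontal distance between big3 and dish below 0.066 m and z of big3 in the frame of dish between -0.002 and 0.035 m) or (x of big3 in the frame of tray between -0.115 and 0.115 m and y of big3 in the frame of tray between -0.115 and 0.115 m and height (world z) of big3 below 0.025 m)) and ((horizontal distance between big4 and dish below 0.066 m and z of big4 in the frame of dish between -0.002 and 0.035 m) or (x of big4 in the frame of tray between -0.115 and 0.115 m and y of big4 in the frame of tray between -0.115 and 0.115 m and height (world z) of big4 below 0.025 m)) and ((horizontal distance between small1 and dish below 0.066 m and z of small1 in the frame of dish between -0.002 and 0.035 m) or (x of small1 in the frame of tray between -0.115 and 0.115 m and y of small1 in the frame of tray between -0.115 and 0.115 m and height (world z) of small1 below 0.025 m)) and ((horizontal distance between small2 and dish below 0.066 m and z of small2 in the frame of dish between -0.002 and 0.035 m) or (x of small2 in the frame of tray between -0.115 and 0.115 m and y of small2 in the frame of tray between -0.115 and 0.115 m and height (world z) of small2 below 0.025 m)) and ((horizontal distance between small3 and dish below 0.066 m and z of small3 in the frame of dish between -0.002 and 0.035 m) or (x of small3 in the frame of tray between -0.115 and 0.115 m and y of small3 in the frame of tray between -0.115 and 0.115 m and height (world z) of small3 below 0.025 m)) and ((horizontal distance between small4 and dish below 0.066 m and z of small4 in the frame of dish between -0.002 and 0.035 m) or (x of small4 in the frame of tray between -0.115 and 0.115 m and y of small4 in the frame of tray between -0.115 and 0.115 m and height (world z) of small4 below 0.025 m)) and distance of each of crucible, jar, mortar, beaker, spatula from where it was at the start of the episode below 0.05 m); the robot touches nothing.
It fails at once if the dish is tipped by more than 0.5 rad (angle between dish's own z axis and vertical above 0.5 rad).
It fails at once if a bystander is pushed 50 mm or more (distance of any of crucible, jar, mortar, beaker, spatula from where it was at the start of the episode above 0.05 m).
Of big1, big2, big3, big4, small1, small2, small3, small4 only 6 to 8 are there at a start; the rules pass over those that are not, and their reading is None.
At some moment in a run one of big1, big2, big3, big4, small1, small2, small3, small4 may be knocked a few centimetres aside while the robot is not near it.
It also fails if it takes over 208 s, if anything falls off the work surface, if the arm or the gripper's body presses on something with over 40 N, if the wrist force passes 120 N, or if a joint passes its speed limit or range.

### The arm

A 7-joint arm with a two-finger parallel gripper is mounted at the origin on the work surface. World frame = base frame: x ahead of the robot, y to its left, z up, the work surface at z = 0. Lengths are in mm, angles in rad, forces in N, time in s.
With the tool pointing down it reaches from about 400 to 900 mm from the base axis. Payload 5.5 kg.
Tool frame: the origin (TCP) lies at the very end of the fingers, on their centre line; the grasp point (between the pads) lies 19 mm behind it; z points along the fingers, y is the line along which they close (so a half turn about z gives the same grasp; the last joint's range is limited). The gripper opens to 85 mm and grips with 20 to 120 N. Pads are 22 mm wide; open, the fingers measure 114 mm over their backs; the gripper's body (76 mm by 85 mm) begins 54 mm behind the grasp point. The pads swing forward as they close: fully open they stand 13 mm farther back than shut.
Start: joints at [-0.913, 0.501, -0.427, 1.55, 0.221, 1.138, -0.21], TCP at [249.969, 600.013, 231.31] pointing down, gripper open.
Joint ranges: [-2.88, 2.88], [-0.31, 2.03], [-1.54, 1.56], [0.2, 2.42], [-1.41, 4.55], [0.19, 2.02], [-2.57, 2.57]. Speed limits (rad/s): [2.57, 2.57, 3.14, 3.14, 3.14, 3.14, 3.14].

### API

Orientations are given as a unit quaternion [w, x, y, z].
In Python, from bench import arm gives the robot as it stands. The module is installed in compiled form; this text tells all that it offers. Calls block until the motion is done:
- arm.move_to(position, orientation): joint-space move of the TCP to a pose.
- arm.move_linear(position, orientation=None, speed=150, f_stop=None): straight line of the TCP; orientation=None keeps the orientation; speed is the mean speed in mm/s. With f_stop (N) it stops when the force on the tool has changed by that much, and returns True; else False.
- arm.move_j(angles): joint-space move.
- arm.gripper_open() and arm.close(f_grip=None): open the fingers fully, or close them until they stop; f_grip is the grip in N (None keeps the last).
- arm.hold(seconds).
- arm.inverse_kinematics(position, orientation): joint angles nearest the present ones, or None.
- arm.grab_frame(name): name is "side" or "top" or "wrist"; returns the picture (384x512x3 uint8, blue, green, red); there is no depth.
- arm.calibration(name): a dict with "fx", "fy", "cx", "cy" (pixels), "k1" (the pictures are not rectified: a ray, as slopes to the right and down, at radius r is drawn at 1 + k1 r^2 times it, then the intrinsics apply), "R" (3x3) and "t" (3): a world point X has camera coordinates R X + t. Camera axes: x right, y down, z forward; pixel columns grow to the right and rows downward; lengths in mm; the calibration is good to about 2 mm. A picture is of the moment at which its call begins: read the wrist's pose just before it. calibration takes no time and is no camera call; for the wrist camera it gives the pose at the moment of the call.
A pose or a line that the arm cannot do raises arm.MotionError and nothing moves.
- arm.finish_job(): hands the job in; it is judged then, once.
Trained networks look in the newest picture that a camera, given by its name, has taken for a name from the list of things; names that differ only in an ending like _2 or _b are one class to them, and where a whole thing is asked for, a point or a joint stands for the part that bears it (a point fixed in the world has none). Each returns a list of dicts, best first, with "conf" (0 to 1); they miss things now and then, are a little off and sometimes report something else, mostly with a low value. They report only what shows in the picture. A call takes as long as a camera call.
- arm.silhouettes(target, camera): "pixels" (384x512 bool, what is visible of it) and "position" ([column, row] in pixels, amid what is visible of it).
Readings, each from a call of its own:
- arm.read_time(): time.
- arm.read_q(): joint angles.
- arm.read_joint_vel(): joint speeds.
- arm.read_tau(): joint torques, N m.
- arm.read_position(): TCP position.
- arm.read_tcp_rot(): TCP orientation.
- arm.read_contact_force(): force on the tool from outside, world axes, zero at the start.
- arm.read_moment(): the same for the moment, N m.
- arm.read_finger_gap(): finger opening in mm.
- arm.read_grip_force(): force on a finger pad.
Only numpy, scipy, OpenCV 4.12 (cv2) and the standard library are available. Lean on these libraries where they do the work, as an engineer would, in place of code of your own. Each camera call takes 0.05 s, during which the arm holds its last target. There are 200 camera calls.

## Working session

There is one attempt and no reset: what is moved stays moved. The work goes in short steps, each a Python script; the robot and the scene stay as the last script left them, time stands still between calls to the robot, and variables do not carry over. Pictures are saved under pics/ and viewed, at most 14 in all, crops included, and the job is handed in when it is done.

```bash
mkdir -p pics; cat > h.py <<'E'
from bench import arm
import numpy as np, cv2
def cal(n):
    c=arm.calibration(n); return c,np.array(c["R"]),np.array(c["t"])
def pix2z(n,uv,z,c=None):
    c,R,t=c or cal(n)
    xd=np.array([(uv[0]-c["cx"])/c["fx"],(uv[1]-c["cy"])/c["fy"]]); x=xd.copy()
    for _ in range(20): x=xd/(1+c["k1"]*(x@x))
    d=R.T@np.array([x[0],x[1],1]); o=-R.T@t
    return o+d*(z-o[2])/d[2]
def proj(n,X,c=None):
    c,R,t=c or cal(n); p=R@np.array(X,float)+t; x=p[:2]/p[2]; x=x*(1+c["k1"]*(x@x))
    return np.array([x[0]*c["fx"]+c["cx"],x[1]*c["fy"]+c["cy"]])
def snap(n,f=None):
    im=arm.grab_frame(n)
    if f: cv2.imwrite("pics/"+f,im)
    return im
E
python3 - <<'E'
from h import *
for n in("top","side"):
    snap(n,n+"0.png"); c,R,t=cal(n); print(n,(-R.T@t).round(),c["fx"],c["k1"],R.round(2).tolist())
    for k,z in dict(dish=10,pan_top=105,scale=50,plate_top=102,switch_tip=130,tray=3,big1=25,small1=20,stopper=32,hotplate=85,needle=50).items():
        try: r=arm.silhouettes(k,n)
        except Exception as e: print(k,e); continue
        print(k,[(round(d["conf"],2),np.round(d["position"]).tolist(),int(d["pixels"].sum()),pix2z(n,d["position"],z).round()[:2].tolist()) for d in r])
print(arm.read_tcp_rot(),arm.read_time())
E
```

```text
top [ 457. -101. 1475.] 399.1112096569988 -0.06129127510179277 [[-0.02, -1.0, -0.02], [-1.0, 0.03, -0.06], [0.06, 0.01, -1.0]]
dish [(0.78, [207.0, 190.0], 1120, [529.0, 85.0])]
pan_top [(0.86, [134.0, 189.0], 1273, [535.0, 327.0]), (0.63, [187.0, 129.0], 446, [739.0, 138.0])]
scale [(0.85, [136.0, 211.0], 4001, [459.0, 339.0])]
plate_top [(0.98, [218.0, 204.0], 2666, [475.0, 37.0])]
switch_tip [(0.37, [227.0, 220.0], 52, [420.0, 5.0])]
tray [(0.88, [301.0, 195.0], 3616, [504.0, -260.0]), (0.48, [131.0, 189.0], 1325, [541.0, 371.0])]
big1 [(0.49, [134.0, 208.0], 3877, [467.0, 352.0]), (0.38, [286.0, 214.0], 24, [434.0, -204.0])]
small1 [(0.42, [219.0, 203.0], 2611, [481.0, 41.0])]
stopper []
hotplate [(0.61, [217.0, 203.0], 2537, [480.0, 41.0]), (0.52, [132.0, 189.0], 1233, [535.0, 339.0]), (0.16, [207.0, 186.0], 1105, [538.0, 74.0])]
needle []
side [ 150. -629.  905.] 368.1760195563644 -0.01846318488982887 [[0.84, -0.55, 0.01], [-0.41, -0.64, -0.65], [0.36, 0.54, -0.76]]
dish [(0.62, [237.0, 156.0], 1085, [596.0, 157.0])]
pan_top [(0.71, [194.0, 113.0], 840, [532.0, 332.0])]
scale [(0.94, [182.0, 137.0], 3981, [462.0, 305.0])]
plate_top [(0.9, [230.0, 185.0], 3700, [469.0, -14.0]), (0.64, [193.0, 113.0], 854, [528.0, 337.0])]
switch_tip [(0.68, [207.0, 176.0], 84, [420.0, 27.0])]
tray [(0.75, [288.0, 268.0], 6000, [491.0, -280.0])]
big1 [(0.57, [300.0, 238.0], 103, [565.0, -231.0]), (0.54, [254.0, 252.0], 95, [433.0, -198.0]), (0.31, [227.0, 184.0], 3743, [495.0, 51.0])]
small1 [(0.38, [324.0, 279.0], 71, [545.0, -364.0])]
stopper [(0.56, [288.0, 265.0], 108, [485.0, -283.0]), (0.55, [247.0, 335.0], 318, [297.0, -379.0])]
hotplate [(0.7, [358.0, 340.0], 1391, [486.0, -533.0]), (0.64, [225.0, 184.0], 3852, [466.0, 9.0])]
needle []
[-1.80725878e-05  1.96107294e-01  9.80582443e-01  2.28331742e-05] 1.2
```

```bash
python3 -c "
import cv2
a=cv2.imread('pics/top0.png');cv2.imwrite('pics/top0b.png',cv2.resize(a[110:260,80:380],(800,400),interpolation=3))
b=cv2.imread('pics/side0.png');cv2.imwrite('pics/side0b.png',cv2.resize(b,(800,600),interpolation=3))"
```

```text
(no output)
```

View pics/top0b.png

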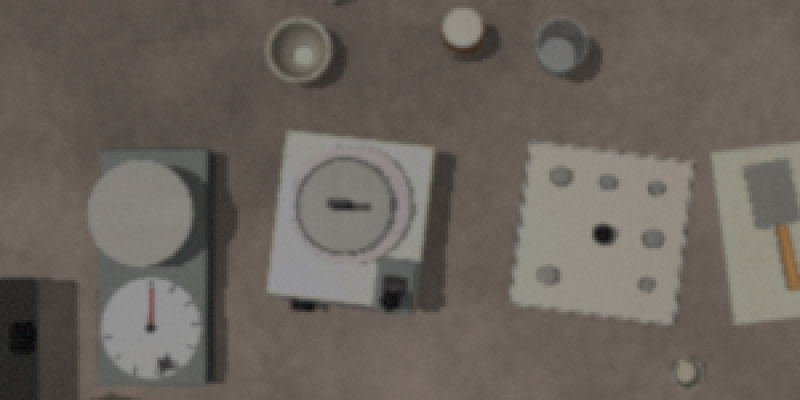

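View pics/side0b.png

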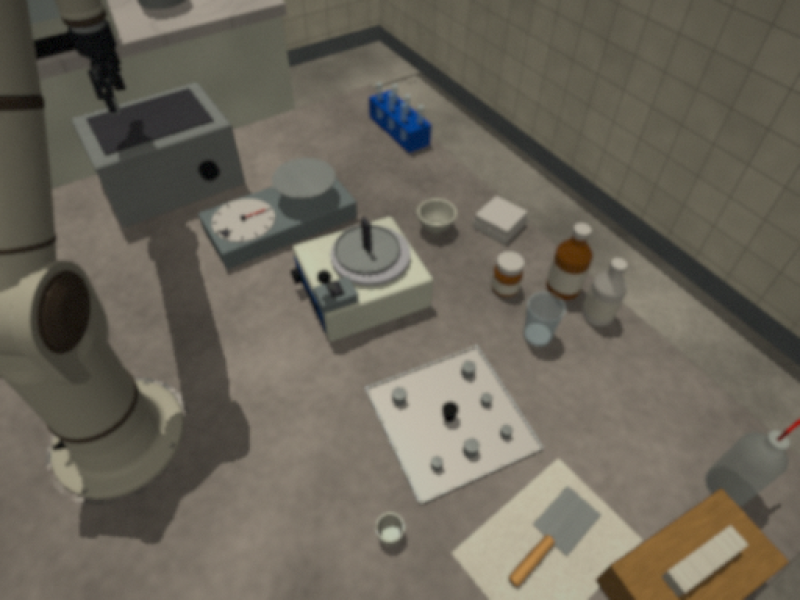

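The top view shows the scale at left with its pan near px (133,190) and the needle at 0. The hotplate carries the dish near (210,187), with the blade roughly along the image's horizontal. The tray holds 6 slugs (3 big, 3 small), with the stopper near (306,198). The side view agrees. Next I'll take closer wrist views.

```bash
cat >> h.py <<'E'
def down(yaw):   # yaw = world direction of tool y (closing line), rad
    a=(yaw+np.pi/2)/2; return [0,np.cos(a),np.sin(a),0]
def go(p,yaw):
    # pick of the two equivalent half turns that is reachable with the smaller joint change
    q=np.array(arm.read_q()); best=None
    for y in (yaw,yaw+np.pi,yaw-np.pi):
        s=arm.inverse_kinematics(list(p),down(y))
        if s is not None:
            d=np.abs(np.array(s)-q).max()
            if best is None or d<best[0]: best=(d,y)
    arm.move_to(list(p),down(best[1])); return best[1]
E
python3 - <<'E'
from h import *
from numpy import array as A
arm.move_linear([250,600,420])
for nm,p in (("scale",(420,330,450)),("dish",(450,85,450)),("tray",(420,-260,450))):
    y=go(p,0.0); print(nm,"yaw",y); c=cal("wrist"); print((-c[1].T@c[2]).round(),c[0]["fx"],c[1].round(2).tolist())
    im=snap("wrist","w_%s.png"%nm); np.savez("w_%s.npz"%nm,R=c[1],t=c[2],**{k:c[0][k] for k in("fx","fy","cx","cy","k1")})
    for k,z in dict(scale=dict(pan_top=105,scale=50),dish=dict(dish=10,plate_top=102,hotplate=85,switch_tip=130),tray=dict(tray=3,big1=25,small1=20,stopper=32))[nm].items():
        r=arm.silhouettes(k,"wrist"); print(k,[(round(d["conf"],2),np.round(d["position"]).tolist(),int(d["pixels"].sum()),pix2z("wrist",d["position"],z,c).round()[:2].tolist()) for d in r])
print(arm.read_time())
a=[cv2.resize(cv2.imread("pics/w_%s.png"%n),(400,300)) for n in("scale","dish","tray")]
cv2.imwrite("pics/w_all.png",np.vstack([np.hstack(a[:2]),np.hstack([a[2],a[2]*0])]))
E
```

```text
scale yaw 0.0
[419. 415. 593.] 342.23733640705046 [[1.0, 0.0, -0.0], [0.0, -0.95, 0.32], [0.0, -0.32, -0.95]]
pan_top [(0.63, [329.0, 138.0], 7563, [527.0, 332.0]), (0.51, [441.0, 243.0], 1877, [719.0, 165.0])]
scale [(0.76, [281.0, 128.0], 19523, [462.0, 337.0])]
dish yaw 0.0
[450. 170. 593.] 342.23733640705046 [[1.0, 0.0, 0.0], [0.0, -0.95, 0.32], [0.0, -0.32, -0.95]]
dish [(0.98, [313.0, 150.0], 6410, [553.0, 50.0])]
plate_top [(0.84, [272.0, 137.0], 13133, [476.0, 87.0])]
hotplate [(0.75, [268.0, 136.0], 13028, [471.0, 86.0])]
switch_tip [(0.81, [224.0, 202.0], 326, [408.0, -1.0])]
tray yaw 0.0
[ 421. -175.  593.] 342.23733640705046 [[1.0, 0.0, 0.0], [0.0, -0.95, 0.32], [0.0, -0.32, -0.95]]
tray [(0.65, [188.0, 201.0], 514, [300.0, -393.0]), (0.6, [300.0, 131.0], 16377, [501.0, -264.0])]
big1 [(0.77, [350.0, 108.0], 226, [577.0, -223.0]), (0.76, [264.0, 90.0], 205, [438.0, -196.0]), (0.64, [287.0, 179.0], 221, [478.0, -343.0])]
small1 [(0.63, [253.0, 171.0], 92, [420.0, -331.0]), (0.6, [327.0, 183.0], 131, [550.0, -352.0]), (0.42, [336.0, 148.0], 140, [560.0, -290.0])]
stopper [(0.58, [297.0, 143.0], 280, [492.0, -279.0])]
6.7583
```

View pics/w_all.png

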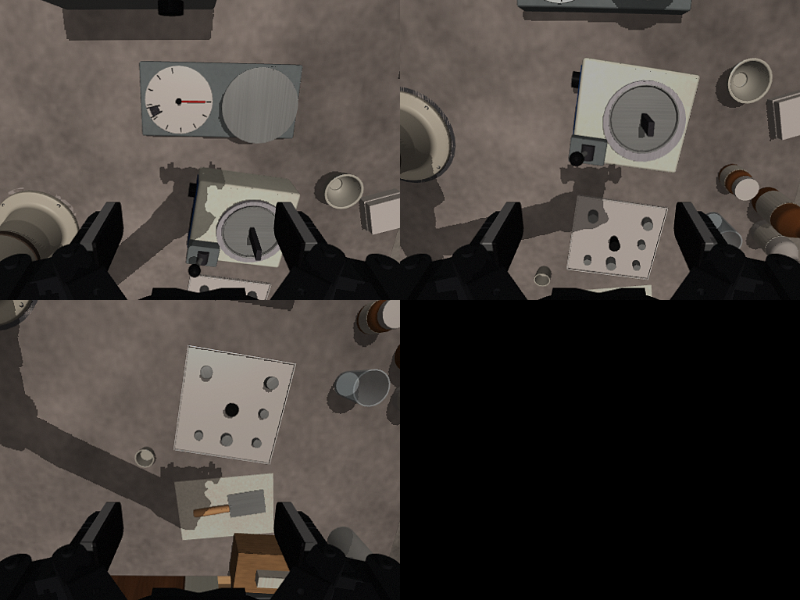

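The wrist views are sharp. The scale pan is near (260,104), the dish on the hotplate near (645,118) with the blade in its middle, and the tray has 3 big and 3 small slugs plus the stopper. I'll zoom on the blade and fit circles in metric planes.

```bash
python3 - <<'E'
from h import *
def ld(nm):
    d=np.load("w_%s.npz"%nm); return ({k:float(d[k]) for k in("fx","fy","cx","cy","k1")},d["R"],d["t"])
def rect(nm,z,x0,y0,w,h,s=3):  # metric top-down: x right = world x, up = world y
    im=cv2.imread("pics/w_%s.png"%nm); c=ld(nm)
    X,Y=np.meshgrid(x0+np.arange(w*s)/s,y0+h-np.arange(h*s)/s)
    p=np.stack([X,Y,np.full_like(X,z)],-1)@c[1].T+c[2]; x=p[...,:2]/p[...,2:]; x=x*(1+c[0]["k1"]*(x**2).sum(-1,keepdims=True))
    return cv2.remap(im,(x[...,0]*c[0]["fx"]+c[0]["cx"]).astype("f4"),(x[...,1]*c[0]["fy"]+c[0]["cy"]).astype("f4"),1)
def grid(im,x0,y0,h,s):
    for i in range(0,im.shape[1]//s+1,20): cv2.line(im,(i*s,0),(i*s,4 if i%100 else 12),(0,0,255),1)
    for j in range(0,h+1,20): cv2.line(im,(0,(h-j)*s),(4 if j%100 else 12,(h-j)*s),(0,0,255),1)
    return im
# dish on rim plane z=112 and switch ; scale on pan plane
a=grid(rect("dish",112,400,-20,200,200),400,-20,200,3)[:600,:400*1+200]
cv2.imwrite("pics/dz.png",a)
cv2.imwrite("pics/sz.png",grid(rect("scale",105,440,230,200,200),440,230,200,3))
E
```

```text
(no output)
```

View pics/dz.png

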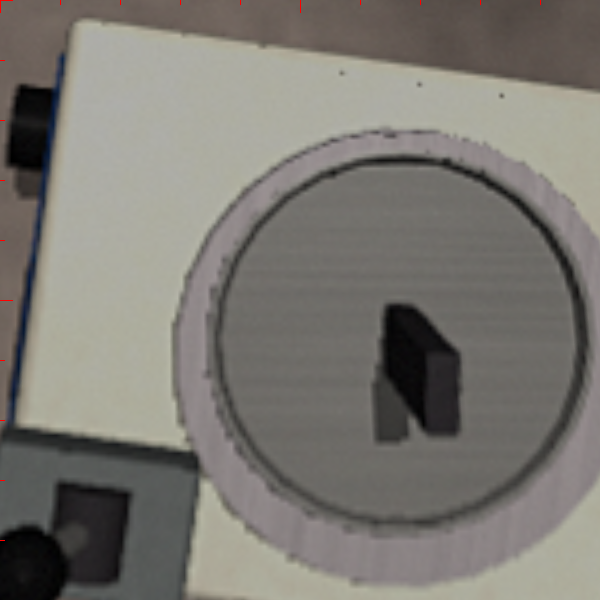

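View pics/sz.png

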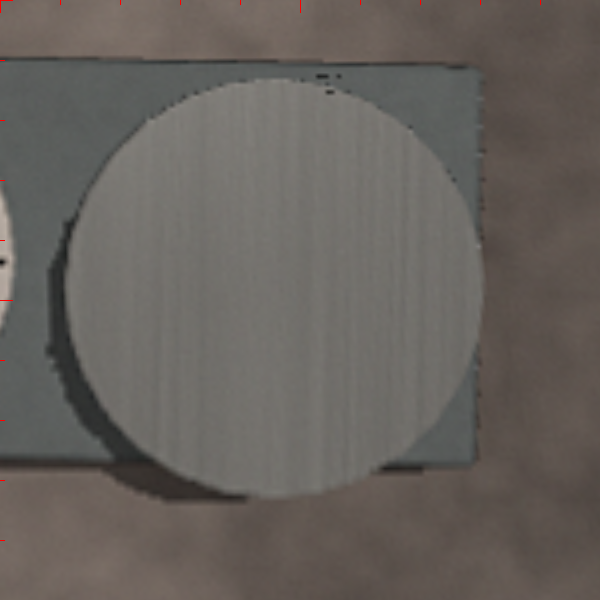

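The fits agree:
- **Dish:** centre (534,67) from both the rim and the blade top, with the blade's thickness along world x.
- **Pan:** (531.7,334).
- **Plate:** about (536,59).
- **Hotplate:** yaw about -0.13.

Now I'll move the dish.

```bash
python3 - <<'E'
from h import *
arm.gripper_open()
y=go((534,67,260),0.0); print(y)
arm.move_linear([534,67,143],speed=120,f_stop=15); print(arm.read_position())
arm.close(80); print("gap",arm.read_finger_gap(),arm.read_position())
arm.move_linear([534,67,230],speed=100); arm.hold(.2); print("gap",arm.read_finger_gap(),np.round(arm.read_contact_force(),2),np.round(arm.read_moment(),3))
arm.move_linear([531.7,334.2,230],speed=180)
arm.move_linear([531.7,334.2,152],speed=80)
arm.move_linear([531.7,334.2,137],speed=20); arm.hold(.3); print(np.round(arm.read_contact_force(),2),arm.read_position())
arm.gripper_open(); arm.hold(.3)
arm.move_linear([531.7,334.2,250],speed=150)
y=go((420,330,450),0.0); c=cal("wrist"); im=snap("wrist","w_s2.png"); np.savez("w_s2.npz",R=c[1],t=c[2],**{k:c[0][k] for k in("fx","fy","cx","cy","k1")})
for k in("dish","plate_top"):
  for d in arm.silhouettes(k,"wrist")[:2]:
    cs=max(cv2.findContours(d["pixels"].astype("u1"),0,1)[0],key=len)[:,0]
    P=np.array([pix2z("wrist",u,{"dish":105,"plate_top":102}[k],c)[:2] for u in cs],"f4"); print(k,d["conf"],cv2.minEnclosingCircle(P))
cv2.imwrite("pics/s2.png",cv2.resize(im[60:260,150:450],(780,520),interpolation=3)); print(arm.read_time())
E
```

```text
0.0
[534.6748103   67.04169781 143.74321512]
gap 9.037038805452088 [534.14878864  67.05095385 143.14671175]
gap 8.948483243963798 [-0.41 -1.05 -1.74] [ 0.036 -0.043 -0.007]
[ 0.82  0.18 -0.2 ] [531.8141498  334.24012359 137.1263836 ]
dish 0.85 ((531.970458984375, 332.675537109375), 64.9875259399414)
plate_top 0.72 ((493.9384765625, 68.63302612304688), 159.25357055664062)
18.4083
```

View pics/s2.png

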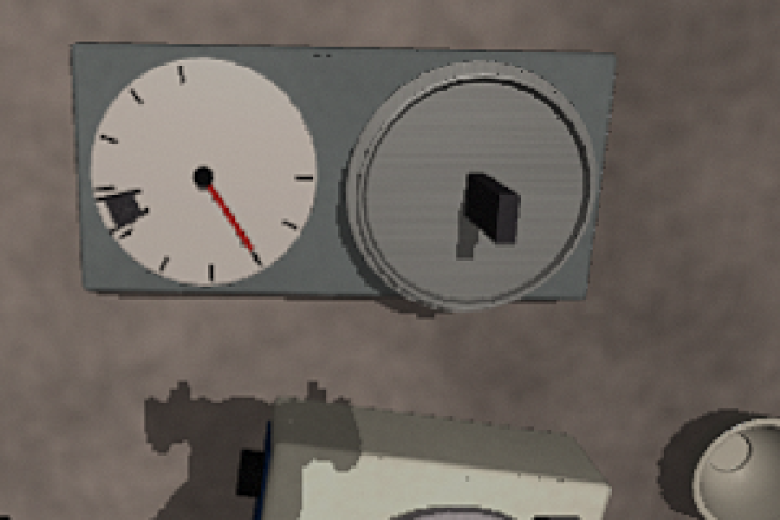

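The dish stands centred at (532,333), and the needle points at (260,262), close to the 1.0 tick as expected. Next is a routine that picks a slug, places it and reads the needle.

```bash
cat > s.py <<'E'
from h import *
PAN=np.array([532.,333.]); YS=-0.01   # scale yaw
H=dict(big=25,small=20,stopper=32)
def needle(tag=None):
    go((420,330,450),0.0); arm.hold(.6); c=cal("wrist"); im=snap("wrist",tag)
    b,g,r=[im[...,i].astype(int) for i in range(3)]
    v,u=np.nonzero((r>90)&(r-g>50)&(r-b>50))
    P=np.array([pix2z("wrist",q,50,c)[:2] for q in zip(u,v)]); D=np.array([531.7,334.2])-152*np.array([np.cos(YS),np.sin(YS)])
    d=P-D; n=np.hypot(*d.T); d=d[(n>8)&(n<60)]; m=(d/np.hypot(*d.T)[:,None]).mean(0)
    a=(YS-np.arctan2(m[1],m[0]))%(2*np.pi); print("needle %.3f"%a,"npix",len(d),"mass %.0f"%(a/.049*10)); return a
def tray(tag=None):
    go((430,-260,450),0.0); c=cal("wrist"); snap("wrist",tag); out=[]
    for k,n in (("big","big1"),("small","small1"),("stopper","stopper")):
        for d in arm.silhouettes(n,"wrist"):
            p=pix2z("wrist",d["position"],3+.6*H[k],c)[:2]
            if d["conf"]>.3 and 380<p[0]<630 and -385<p[1]<-135 and d["pixels"].sum()<800: out.append((k,d["conf"],p))
    out.sort(key=lambda o:-o[1]); keep=[]
    for o in out:
        if all(np.hypot(*(o[2]-q[2]))>15 for q in keep): keep.append(o)
    for o in keep: print(o[0],round(o[1],2),o[2].round(1))
    return keep
def bestyaw(p,others):
    def clear(y):
        u=np.array([np.cos(y),np.sin(y)]); w=np.array([-u[1],u[0]]); m=99
        for o in others:
            d=o-p; m=min(m,np.hypot(max(abs(d@u)-57,0),max(abs(d@w)-11,0)))
        return m
    ys=np.linspace(0,np.pi,12,endpoint=False); return max(ys,key=lambda y:clear(y)-.01*abs(np.sin(y))),max(map(clear,ys))
def pick(kind,p,others):
    y,cl=bestyaw(p,others); print("yaw %.2f clear %.0f"%(y,cl))
    z=10 if kind=="big" else 8
    go((*p,130),y); hit=arm.move_linear([*p,z],speed=110,f_stop=12); arm.close(40); g=arm.read_finger_gap()
    arm.move_linear([*p,200],speed=150); print("hit",hit,"gap %.1f %.1f"%(g,arm.read_finger_gap())); return arm.read_finger_gap()
SLOT=dict(E=(40,0,np.pi/2),W=(-40,0,np.pi/2),N=(0,41,0.),S=(0,-41,0.))
def place(kind,slot,pantop,drop=4):
    x,yy,yaw=SLOT[slot]; p=PAN+(x,yy); z=pantop+4+(7 if kind=="big" else 5)+drop
    go((p[0],p[1],260),yaw); arm.move_linear([*p,z+10],speed=120)
    print("contact",arm.move_linear([*p,z],speed=40,f_stop=4),arm.read_position().__getitem__(2)); 
    arm.gripper_open(); arm.hold(.1); arm.move_linear([*p,260],speed=150)
E
python3 - <<'E'
from s import *
a=needle(); t=tray("w_t2.png")
i=[k for k,o in enumerate(t) if o[0]=="big"][0]
if pick("big",t[i][2],[o[2] for k,o in enumerate(t) if k!=i])>20:
    place("big","E",105-10*a); a=needle("w_s3.png")
print(arm.read_time())
im=cv2.imread("pics/w_s3.png"); cv2.imwrite("pics/s3.png",cv2.resize(im[60:260,150:450],(780,520),interpolation=3))
E
```

```text
needle 1.036 npix 64 mass 211
big 0.76 [ 574.3 -218.1]
stopper 0.71 [ 558.2 -285.7]
stopper 0.65 [ 488.6 -275.4]
big 0.61 [ 441.  -200.7]
small 0.6 [ 420.  -335.4]
big 0.57 [ 482.5 -344.7]
small 0.45 [ 551.4 -352.6]
yaw 2.88 clear 58
hit False gap 24.7 24.4
contact False 109.23786653304263
needle 1.499 npix 70 mass 306
33.5917
```

View pics/s3.png

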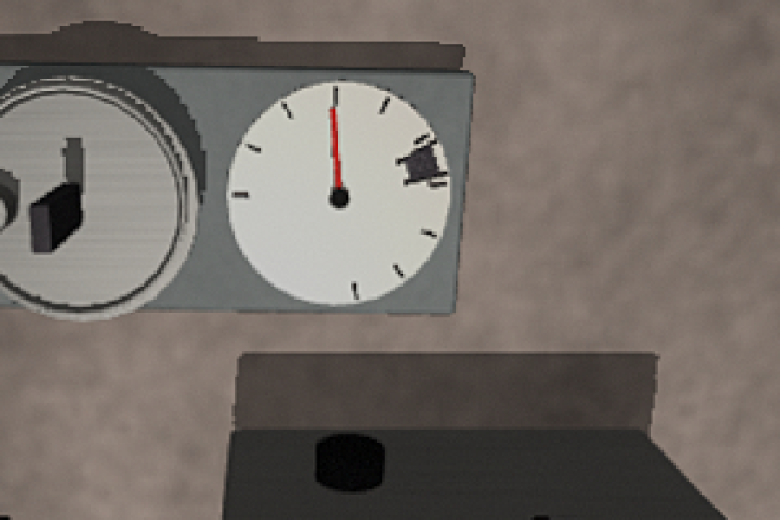

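The slug sits at the E side of the dish (left edge of this half-turned view). The needle tip at (333,107) is just short of the 1.5 tick at (336,95), so about 1.46. My reading is slightly high because it relies on the dial centre, so I'll switch to the direction of the line itself.

```bash
python3 - <<'E'
s=open("s.py").read()
s=s.replace("m=(d/np.hypot(*d.T)[:,None]).mean(0)","m=np.linalg.svd(d-d.mean(0))[2][0]; m=m*np.sign(m@d.mean(0))")
open("s.py","w").write(s)
E
python3 - <<'E'
from s import *
a=needle()
for slot in ("W","N"):
    t=tray(); j=[k for k,o in enumerate(t) if o[0]=="big"]
    if not j: print("no big"); break
    i=j[0]
    if pick("big",t[i][2],[o[2] for k,o in enumerate(t) if k!=i])<20: break
    place("big",slot,105-10*a); a=needle("w_s_%s.png"%slot); print(arm.read_time())
E
```

```text
needle 1.464 npix 70 mass 299
small 0.74 [ 488.1 -277.6]
small 0.69 [ 561.9 -286.7]
small 0.69 [ 553.8 -348.9]
big 0.55 [ 440.6 -201.4]
big 0.54 [ 528.7 -313.2]
yaw 0.52 clear 79
hit False gap 24.6 23.9
contact False 105.06835441991265
needle 1.897 npix 68 mass 387
48.6667
big 0.59 [ 528.7 -312.4]
stopper 0.58 [ 491.8 -279.9]
yaw 0.79 clear 38
hit True gap 31.5 23.7
contact False 100.9192397939791
needle 2.371 npix 81 mass 484
63.0917
```

```bash
python3 - <<'E'
from s import *
t=tray("w_t3.png"); im=cv2.imread("pics/w_t3.png"); d=cv2.imread("pics/w_s_N.png")
cv2.imwrite("pics/c3.png",np.hstack([cv2.resize(im[:260,140:440],(400,347)),cv2.resize(d[:260,100:400],(400,347))]))
E
```

```text
small 0.71 [ 553.8 -305.7]
stopper 0.55 [ 494.1 -278.8]
small 0.47 [ 558.2 -353.5]
```

View pics/c3.png

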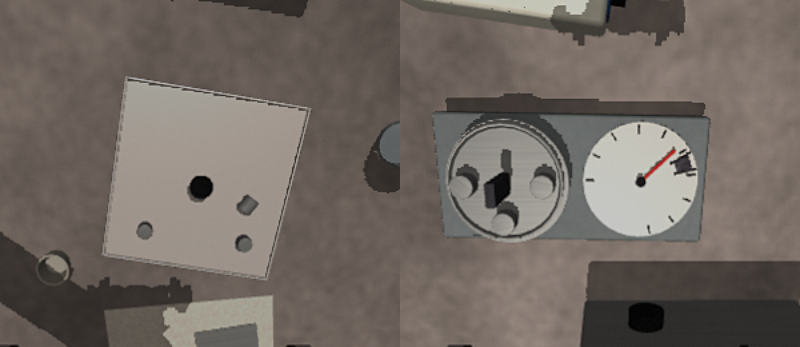

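Three bigs stand in the dish at E, W and N. One small has been tipped over at (247,205) but is still in the tray, and the stopper is fine. I'll take the isolated small at (145,230), which is world (420,-335).

```bash
python3 - <<'E'
from s import *
a=2.371; p=np.array([420.,-335.4])
if pick("small",p,[np.array([494,-279.]),np.array([558,-353.])])>14:
    place("small","S",105-10*a); a=needle("w_s5.png")
    d=cv2.imread("pics/w_s5.png"); cv2.imwrite("pics/s5.png",cv2.resize(d[:260,100:400],(750,650))[:600])
print(arm.read_time())
E
```

```text
yaw 2.09 clear 81
hit False gap 18.1 17.9
contact False 93.93382069205396
needle 2.612 npix 73 mass 533
77.675
```

View pics/s5.png

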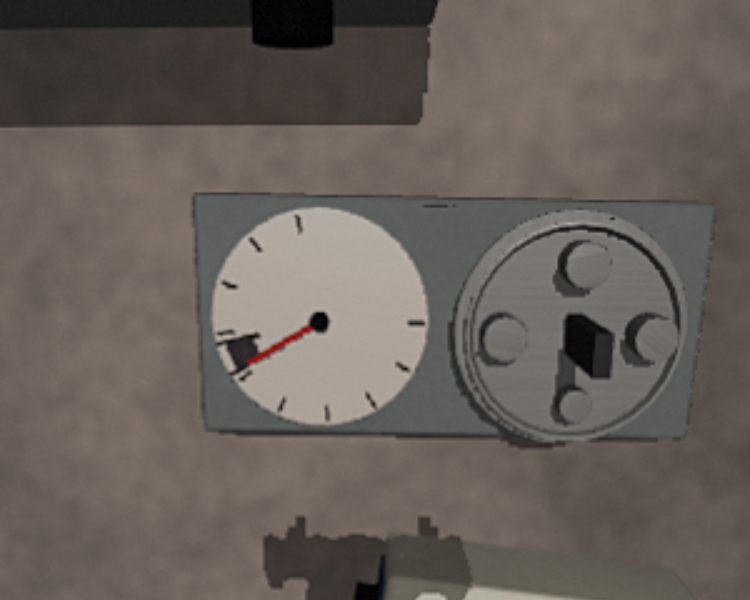

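The needle sits just inside the lower long mark at (243,370), and all four slugs stand in the dish. That is near the edge, so I'll check the reading's bias against the known zero, the empty dish and the ticks.

```bash
python3 - <<'E'
from s import *
def ld(nm):
    d=np.load("w_%s.npz"%nm); return ({k:float(d[k]) for k in("fx","fy","cx","cy","k1")},d["R"],d["t"])
C=cal("wrist")
for f,c in (("w_scale.png",ld("scale")),("w_s2.png",ld("s2")),("w_s5.png",C)):
    im=cv2.imread("pics/"+f); b,g,r=[im[...,i].astype(int) for i in range(3)]
    v,u=np.nonzero((r>90)&(r-g>50)&(r-b>50)); P=np.array([pix2z("wrist",q,50,c)[:2] for q in zip(u,v)])
    D=np.array([531.7,334.2])-152*np.array([np.cos(YS),np.sin(YS)]); d=P-D; d=d[np.hypot(*d.T)<60]
    m=np.linalg.svd(d-d.mean(0))[2][0]; m=m*np.sign(m@d.mean(0)); print(f,round((YS-np.arctan2(m[1],m[0]))%(2*np.pi),3),P.mean(0))
    # dial circle centre and ticks
    v,u=np.nonzero(im.min(2)>120); P=np.array([pix2z("wrist",q,50,c)[:2] for q in zip(u,v)],"f4"); P=P[np.hypot(*(P-D).T)<50]
    ctr,rad=cv2.minEnclosingCircle(P.astype("f4")); print(" dial",np.round(ctr,1),round(rad,1),"D",D.round(1))
    th=np.arange(-.2,3.3,.005)
    for R in (rad-6,rad-9,rad-13):
        L=np.array([cv2.getRectSubPix(im,(1,1),tuple(map(float,proj("wrist",[ctr[0]+R*np.cos(YS-t),ctr[1]+R*np.sin(YS-t),50],c)))).mean() for t in th])
        k=L<L.max()*.7; e=np.flatnonzero(np.diff(k.astype(int))); print("  R%.0f dark"%R,[round(float(th[i]),2) for i in e])
E
```

```text
w_scale.png 0.003 [410.39326795 334.73354836]
 dial [379.7 335.7] 50.0 D [379.7 335.7]
  R44 dark [-0.04, 0.08, 2.56, 2.68, 2.72, 2.76, 2.86, 2.95]
  R41 dark [-0.04, 0.09, 2.57, 2.65, 2.87, 2.96]
  R37 dark [-0.05, 0.1]
w_s2.png 0.99 [394.80659295 310.2273925 ]
 dial [379.7 335.7] 50.0 D [379.7 335.7]
  R44 dark [0.97, 1.07, 2.57, 2.66, 2.86, 2.96]
  R41 dark [0.95, 1.08, 2.57, 2.66, 2.88, 2.95]
  R37 dark [0.96, 1.07]
w_s5.png 2.614 [353.05142238 320.96228113]
 dial [379.7 335.7] 50.0 D [379.7 335.7]
  R44 dark [2.56, 2.68, 2.74, 2.8, 2.86, 2.96]
  R41 dark [2.53, 2.67, 2.87, 2.96]
  R37 dark [2.55, 2.67]
```

The bias is at most 0.01 rad (0.003 at zero, 0.99 against 0.98 for the empty dish), so the needle is at about 2.605, or 532 g, inside the band. I'll confirm the plate centre now that it is bare, then carry the dish back.

```bash
python3 - <<'E'
from s import *
go((450,85,450),0.0); c=cal("wrist"); im=snap("wrist","w_p.png")
for k,z in (("plate_top",102),("switch_tip",125)):
  for d in arm.silhouettes(k,"wrist")[:2]:
    cs=max(cv2.findContours(d["pixels"].astype("u1"),0,1)[0],key=len)[:,0]
    P=np.array([pix2z("wrist",u,z,c)[:2] for u in cs],"f4"); print(k,round(d["conf"],2),cv2.minEnclosingCircle(P),d["position"])
s=3;w=h=240;x0,y0=390,-50
X,Y=np.meshgrid(x0+np.arange(w*s)/s,y0+h-np.arange(h*s)/s)
p=np.stack([X,Y,np.full_like(X,102.)],-1)@c[1].T+c[2]; x=p[...,:2]/p[...,2:]; x=x*(1+c[0]["k1"]*(x**2).sum(-1,keepdims=True))
m=cv2.remap(im,(x[...,0]*c[0]["fx"]+c[0]["cx"]).astype("f4"),(x[...,1]*c[0]["fy"]+c[0]["cy"]).astype("f4"),1)
cv2.circle(m,(int((536-x0)*s),int((y0+h-59)*s)),78*s,(0,0,255),1); cv2.imwrite("pics/p.png",cv2.resize(m,(600,600)))
E
```

```text
plate_top 0.71 ((511.334716796875, 61.31576156616211), 143.46731567382812) [299.4, 147.0]
```

View pics/p.png

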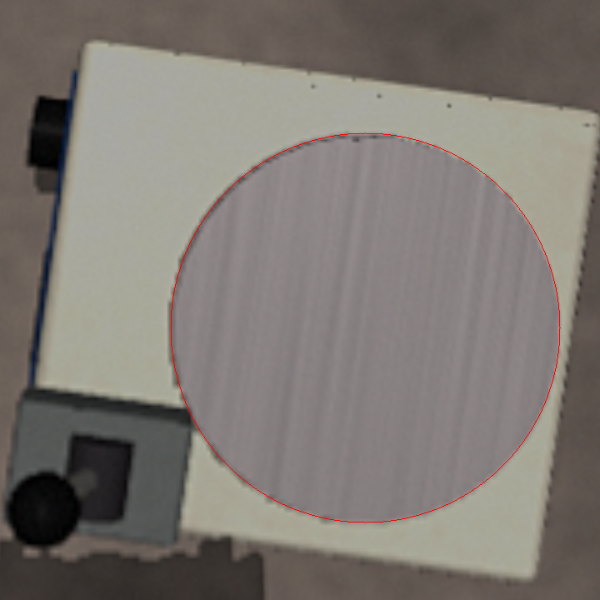

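The red circle at (536,59) fits the plate exactly, and the lever ball shows at (43,508), leaning towards the robot. Now I'll carry the dish back.

```bash
python3 - <<'E'
from s import *
x,y=531.8,334.0
go((x,y,240),0.0); print("hit",arm.move_linear([x,y,122],speed=100,f_stop=12),arm.read_position())
arm.close(110); g=arm.read_finger_gap(); p=arm.read_position(); print("gap",g,p)
arm.move_linear([p[0],p[1],150],speed=40); arm.hold(.2); print(np.round(arm.read_contact_force(),2),np.round(arm.read_moment(),3))
arm.move_linear([p[0],p[1],235],speed=100)
arm.move_linear([536,59,235],speed=140); arm.hold(.2); print("gap",arm.read_finger_gap())
arm.move_linear([536,59,155],speed=80)
print("hit",arm.move_linear([536,59,142],speed=15,f_stop=3),arm.read_position()); arm.hold(.2)
arm.gripper_open(); arm.hold(.4); q=arm.read_position(); arm.move_linear([q[0],q[1],250],speed=120)
P=np.array([430.,2]); u=np.array([np.cos(-.13),np.sin(-.13)])
for s in(-75,-60,-50,0):
    for yw in(np.pi/2-.13,-np.pi/2-.13):
        print(s,[arm.inverse_kinematics([*(P+s*u),z],down(yw)) is not None for z in(130,200)])
go((450,85,450),0.0); im=snap("wrist","w_d.png"); cv2.imwrite("pics/d.png",cv2.resize(im[:260,180:440],(600,600))); print(arm.read_time())
E
```

```text
hit False [532.34017804 334.18327557 122.77430053]
gap 8.879718483998325 [531.81635094 334.05497554 122.00216102]
[-0.64 -0.25 -4.6 ] [ 0.001 -0.003  0.014]
gap 8.779042058772227
hit True [535.85936252  59.07161527 145.25642607]
-75 [True, True]
-75 [True, True]
-60 [True, True]
-60 [True, True]
-50 [True, True]
-50 [True, True]
0 [True, True]
0 [True, True]
91.5333
```

View pics/d.png

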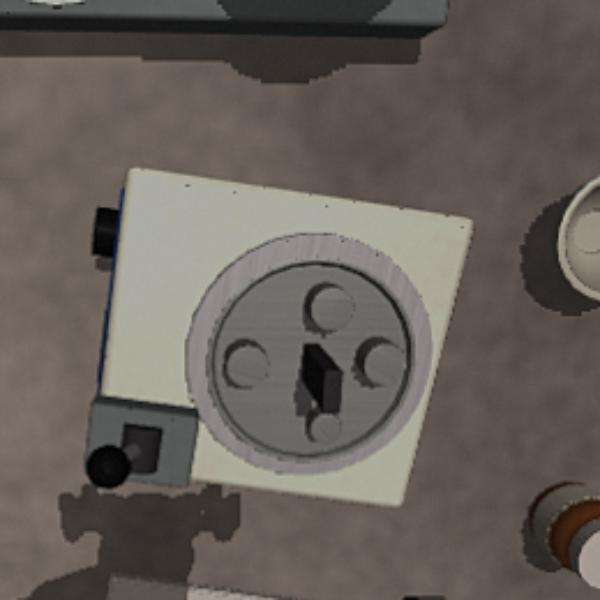

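The dish is centred on the plate with all four slugs, and the lever ball at (108,466) is still off. I'll push it with closed fingers.

```bash
python3 - <<'E'
from s import *
P=np.array([430.,2]); u=np.array([np.cos(-.13),np.sin(-.13)])
arm.close(20)
go((*(P-75*u),230),np.pi/2-.13)
arm.move_linear([*(P-75*u),132],speed=100)
print(arm.move_linear([*(P+12*u),132],speed=40,f_stop=25),arm.read_position(),np.round(arm.read_contact_force(),1))
p=np.array(arm.read_position()); arm.move_linear([*(p[:2]-40*u),132],speed=80); arm.move_linear([*(p[:2]-40*u),250])
go((450,85,450),0.0); im=snap("wrist","w_f.png"); cv2.imwrite("pics/f.png",cv2.resize(im[:260,180:440],(600,600)))
t=tray("w_tf.png"); print(arm.read_time())
E
```

```text
True [427.6258461    2.26777318 130.56818927] [-3.1  0.6  5.6]
stopper 0.72 [ 488.6 -276.6]
small 0.48 [ 552.4 -301.4]
101.0333
```

View pics/f.png

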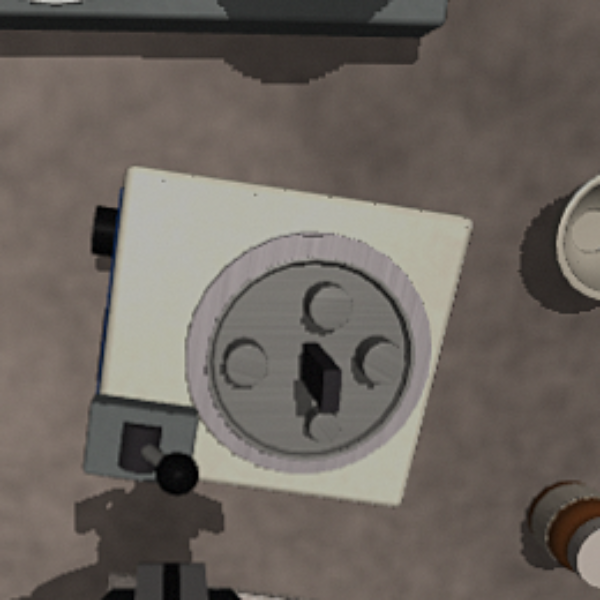

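The ball has moved to (178,473), but its travel of about 40 mm does not clearly reach the end stop, so I'll push again more firmly.

```bash
python3 - <<'E'
from s import *
P=np.array([430.,2]); u=np.array([np.cos(-.13),np.sin(-.13)])
go((*(P-30*u),230),np.pi/2-.13)
arm.move_linear([*(P-30*u),134],speed=100); 
print(arm.move_linear([*(P+14*u),134],speed=25,f_stop=32),arm.read_position(),np.round(arm.read_contact_force(),1))
p=np.array(arm.read_position()); arm.move_linear([*(p[:2]-30*u),134],speed=80); arm.move_linear([*(p[:2]-30*u),250])
go((450,85,450),0.0); im=snap("wrist","w_g.png"); a=cv2.imread("pics/w_tf.png")
cv2.imwrite("pics/g.png",np.hstack([cv2.resize(im[:260,180:440],(400,400)),cv2.resize(a[:260,140:400],(400,400))]))
c=cal("wrist")
for x in (0,.5,.8,.9,1.): # expected tip for symmetric lever of 50 mm, pivot z 95..100
    s=x-.5; print(x,(proj("wrist",[*(P+50*np.sin(s)*u),97+50*np.cos(s)],c)-[180,0]).round(1)*400/260)
print(arm.read_time())
E
```

```text
Traceback (most recent call last):
bench.MotionError: the arm cannot follow that straight line within its joint ranges
```

```bash
cat > push.py <<'E'
from s import *
P=np.array([430.,2]); u=np.array([np.cos(-.13),np.sin(-.13)])
arm.move_linear([*(P-30*u),300]); go((450,85,450),0.0)
go((*(P-75*u),230),np.pi/2-.13)
arm.move_linear([*(P-75*u),134],speed=100); arm.move_linear([*(P-30*u),134],speed=80)
print(arm.move_linear([*(P+14*u),134],speed=25,f_stop=32),arm.read_position(),np.round(arm.read_contact_force(),1))
p=np.array(arm.read_position()); arm.move_linear([*(p[:2]-40*u),134],speed=80); arm.move_linear([*(p[:2]-40*u),250])
go((450,85,450),0.0); im=snap("wrist","w_g.png"); a=cv2.imread("pics/w_tf.png")
cv2.imwrite("pics/g.png",np.hstack([cv2.resize(im[:260,180:440],(400,400)),cv2.resize(a[:260,140:400],(400,400))]))
c=cal("wrist")
for x in (0,.5,.8,.9,1.):
    s=x-.5; print(x,((proj("wrist",[*(P+50*np.sin(s)*u),97+50*np.cos(s)],c)-[180,0])*400/260).round(1))
print(arm.read_time())
E
python3 push.py
```

```text
True [428.34391329   2.20884674 132.32853759] [-1.5  1.9  3.2]
0 [ 66.  305.2]
0.5 [ 91.8 310.8]
0.8 [108.1 311.9]
0.9 [113.3 311.9]
1.0 [118.1 311.7]
111.825
```

View pics/g.png

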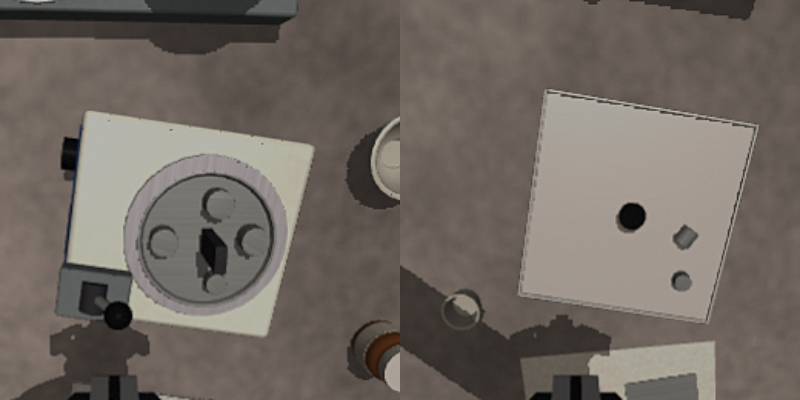

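Both pushes met the hard stop at the same place, and the ball at (118,315) matches the fully-on prediction. The dish is still centred with its four slugs. The two spare slugs (one on its side) and the stopper are in the tray.

```bash
python3 -c "
from h import *
print(arm.finish_job())"
```

```text
the job is handed in; nothing more can be done
None
```

I handed the job in, but the system did not report a verdict: the needle settled at about 2.605 rad (roughly 532 g, just inside the band's lower mark), the dish is centred on the hotplate with three big slugs and one small, the switch is pushed to its stop, and the stopper and two unused small slugs (one knocked onto its side) are in the tray.

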